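# Press two glued strips with the rolling weight

## Robot

A 6-joint arm with a two-finger parallel gripper is mounted at the origin on the work surface. World frame = base frame: x ahead of the robot, y to its left, z up, the work surface at z = 0. Lengths are in m, angles in rad, forces in N, time in s.
With the tool pointing down it reaches from about 0.35 to 0.875 m from the base axis. Payload 15.5 kg.
Tool frame: the origin (TCP) lies midway between the tips of the shut fingers; the grasp point (between the pads) lies 19 mm behind it; z points along the fingers, y is the line along which they close (so a half turn about z gives the same grasp; the last joint's range is limited). The gripper opens to 85 mm and grips with 20 to 120 N. Pads are 22 mm wide; open, the fingers measure 114 mm over their backs; the gripper's body (76 mm by 85 mm) begins 54 mm behind the grasp point. The pads swing forward as they close: fully open they stand 13 mm farther back than shut.
Start: joints at [-1.228, 0.494, 1.345, -0, 1.302, -0.096], TCP at [0.266, -0.566, 0.231] pointing down, gripper open.
Joint ranges: [-2.91, 2.91], [-0.82, 2.16], [0.22, 2.67], [-1.22, 4.37], [0.12, 2.79], [-3.08, 3.08]. Speed limits (rad/s): [1.89, 1.89, 2.57, 3.01, 3.01, 3.01].

## Interface

Orientations are given as [roll, pitch, yaw] about the fixed x, y, z axes, in that order (R = Rz(yaw) Ry(pitch) Rx(roll)).
In Python, from plant import r, imaging, models gives the robot as it stands.
- The arm moves only by the tool send_rows, never from a script. Its argument "series" is a list of rows, each an object of numbers: "rx", "ry", "rz": the turn, a rotation vector about the world's x, y, z normalised to -1 to 1, where 1 is pi rad; "x", "y", "z": the shift along the world's x, y, z normalised to -1 to 1, where 1 is 400 mm; "claw": the opening, from -1 (shut) to 1 (fully open). In form: [{"rx": .., "ry": .., "rz": .., "x": .., "y": .., "z": .., "claw": ..}, ...]. A call has 1 to 12 rows; each row is the pose to reach, as a shift and turn from the pose commanded when the call began, turning the shorter way round; what a row does not reach only later rows make up. A row lasts 1/12 s, in which the tool goes at most 41.7 mm and 7.16 degrees, less where a joint would pass 70% of its speed; a pose out of reach is approached as far as the arm can. A call with a number of a shift or a turn outside -1 to 1 is refused whole. A call with a gripper value outside its range is refused whole. The fingers move at their own pace and stop on an object; "squeeze" is the grip in N (left out, the last holds). Time passes only in rows, so rows that repeat a pose let the fingers close. It gives the time, the measured TCP pose, the force, the opening and the grip force at its end, in the units of the state.
- r.get_state(): the state, without advancing time (a new reading comes with each control period).
- imaging.capture(name): name is "side" or "top" or "wrist"; returns the picture (384x512x3 uint8, red, green, blue); there is no depth.
- imaging.camera_model(name): a dict with "mtx" (3x3 intrinsics, pixels), "k1" (the pictures are not rectified: a ray, as slopes to the right and down, at radius r is drawn at 1 + k1 r^2 times it, then the intrinsics apply), "extrinsics" (4x4, takes a point from world to camera coordinates); the wrist camera has in their place "tool_from_camera" (4x4, takes a point from camera to tool coordinates, whose origin is the TCP and whose axes are the flange's). Camera axes: x right, y down, z forward; pixel columns grow to the right and rows downward; lengths in m; the calibration is good to about 2 mm. A picture is of the moment at which its call begins: read the wrist's pose just before it. camera_model takes no time and is no camera call.
- r.sign_off(): hands the job in; it is judged then, once.
Trained networks look in the newest picture that a camera, given by its name, has taken for a name from the list of things; names that differ only in an ending like _2 or _b are one class to them, and where a whole thing is asked for, a point or a joint stands for the part that bears it (a point fixed in the world has none). Each returns a list of dicts, best first, with "confidence" (0 to 1); they miss things now and then, are a little off and sometimes report something else, mostly with a low value. They report only what shows in the picture. A call takes as long as a camera call.
- models.find_in(camera, name): "bbox" ([centre column, centre row, width, height] in pixels, round what is visible of it).
- models.trace(camera, name): "pixels" (384x512 bool, what is visible of it) and "bbox" ([centre column, centre row, width, height] in pixels, round what is visible of it).
- models.landmark_of(camera, name): "xy" ([column, row] in pixels: a listed point, or the origin of a listed thing).
The state is a dict: "time": time; "joint_positions": joint angles; "qd": joint speeds; "effort": joint torques, N m; "position": TCP position; "ee_rot": TCP orientation; "ft_force": force on the tool from outside, world axes, zero at the start; "moment": the same for the moment, N m; "grip_width": finger opening in m; "finger_force": force on a finger pad.
Only numpy, scipy, OpenCV 4.12 (cv2) and the standard library are available. Lean on these libraries where they do the work, as an engineer would, in place of code of your own. Each camera call takes 0.05 s, during which the arm holds its last target. There are 200 camera calls.

## Task

Take the bar handle of the rocking pressing board and, by tilting the board, roll the rubber press roller gently (never faster than about 0.3 m/s) onto the pale adhesive strip farther from the handle; bring it to rest there and keep its middle on that strip for 5 seconds without a break, so that the glue takes. Then roll it back onto the strip nearer the handle and press that one for 5 seconds in the same way. Finish while still holding the handle, with the board about level and the roller at rest on the nearer strip; leave the spray can, tape roll and screwdriver alone.

Things in the scene. Friction and masses are not known exactly. Their poses are not given: they have to be found in the camera images.
- stand: Grey steel stand of the pressing board, fixed to the bench, foot 150 x 240 mm. Origin: centre of its underside on the bench. x is the hinge direction, y runs along the board towards the handle, z up. The hinge line runs along x, 120 mm above the origin.
- board (a joint): Tilt of the aluminium board about the hinge line, rad: 0 level, positive = handle end up, range -0.12 to 0.12 (rubber rests at both ends of travel). Turns freely (friction 0.01 N m, damping 0.05 N m s/rad). Board about 1.0 kg, a little heavier on the handle side: let go, it drops onto a rest. Starts at -0.12, handle down.
- bed (a point): Middle of the board's flat bed (glass on black), 16 mm above the hinge line when level; turns with the board. Axes: x across, y along the board to the handle, z up from the bed. The board is an open channel, inside 96 mm wide, 396 mm long between rubber end buffers (faces 198 mm either side of this point), walls 30 mm high; outside 116 x 420 mm.
- handle (a point): Centre of the bar handle: round steel bar 14 mm in diameter along x, 84 mm free between two 10 mm high side arms, 290 mm from the hinge line along the board's y, at hinge height (120 mm over the bench when level, 85 mm at the start). About 73 mm clear between bar and board end; nothing under it. Axes as for the bed, turning with the board.
- strip_far (a point): Centre of the pale adhesive strip farther from the handle on the bed, 30 mm along the board (y) by 90 mm across; beside its middle a dark steel clip with a fin sits on each wall. Its place differs per run (-110 to -30 mm in y from the bed's middle), fixed within a run. Point on the bed surface, axes as for the bed. The roller's middle is on the strip within 15 mm of it in y.
- strip_near (a point): Centre of the pale adhesive strip nearer the handle on the bed, 30 mm along the board (y) by 90 mm across; beside its middle a dark steel clip with a fin sits on each wall. Its place differs per run (30 to 90 mm in y from the bed's middle), fixed within a run. Point on the bed surface, axes as for the bed. The roller's middle is on the strip within 15 mm of it in y.
- roller_center (a point): Centre, on the axis, of the rubber-covered steel press roller: loose cylinder 72 mm in diameter, 92 mm long, 0.6 kg (varies 0.8 to 1.3 times), lying across the board, centre 36 mm above the bed. Rolls without slipping: downhill acceleration about 0.7 g x (tilt - 0.014 rad), negative tilt sends it to the handle; 0.014 rad is rolling resistance. Starts at rest on the handle-end buffer.
- roller: The same roller as a body; origin at its centre.
- spray_can: Bystander: spray can 54 mm in diameter, 160 mm tall, standing on the bench. Origin: centre of its underside.
- tape_roll: Bystander: roll of tape, 90 mm outside diameter, 24 mm high, lying flat. Origin: centre of its underside.
- screwdriver: Bystander: screwdriver lying on the bench. Origin: underside of its middle.

How it is judged:
By the outcome, as a careful person would: the job done as asked, in the order asked, and still so for the second after the job is handed in, while the arm keeps its last pose, push and grip.
It also fails if it takes over 61 s, if anything falls off the work surface, if the arm or the gripper's body presses on something with over 40 N, if the wrist force passes 120 N, or if a joint passes its speed limit or range.

## Working session

There is one attempt and no reset: what is moved stays moved. The work goes in short steps, Python scripts to look and compute and a tool call to move; the robot and the scene stay as the last step left them, time stands still between calls to the robot, and variables do not carry over. Pictures are saved under pics/ and viewed, at most 10 in all, crops included, and the job is handed in when it is done.

Besides the shell and the picture viewer there is one more tool, called after ">>>" as name([rows], argument=value, ...), one row to a line, values as JSON. send_rows: Moves the arm, as the interface text tells. Its arguments: {"type":"object","properties":{"series":{"type":"array"},"squeeze":{"type":"number"}},"required":["series"]}

```bash
mkdir -p pics; ls
python3 - <<'E'
from plant import r, imaging, models
import cv2,numpy as np
s=r.get_state(); print(s)
ims=[]
for c in ("side","top"):
    im=imaging.capture(c); cv2.imwrite(f"pics/{c}0.png",im[:,:,::-1])
    m=imaging.camera_model(c); print(c,{k:np.round(v,4).tolist() for k,v in m.items()})
    for n in ("stand","bed","handle","strip_far","strip_near","roller_center"):
        print(n,[(np.round(d["xy"],1).tolist(),round(d["confidence"],2)) for d in models.landmark_of(c,n)[:2]])
print(imaging.camera_model("wrist"))
print(r.get_state()["time"])
E
```

```text
pics
{'time': 0.0, 'joint_positions': array([-1.22750448e+00,  4.94212554e-01,  1.34614845e+00, -3.51240424e-05,
        1.30250936e+00, -9.54895517e-02]), 'qd': array([-7.63123222e-04,  4.10095375e-06,  1.14206399e-03,  1.73656178e-03,
       -1.33475761e-03, -1.60327167e-03]), 'effort': array([-6.99244611e-04, -8.82158303e+01, -3.83874178e+01, -2.29647312e-04,
        1.00378660e-02, -3.70186842e-05]), 'position': array([ 0.26539479, -0.56544037,  0.23067613]), 'ee_rot': array([-3.14031754e+00, -8.81207479e-05,  4.38790676e-01]), 'ft_force': array([ 0.28128711, -0.07220021,  0.83642205]), 'moment': array([0.03554952, 0.00164336, 0.01209684]), 'finger_force': 0.0, 'grip_width': 0.08554959357492484}
side {'mtx': [[370.7131, 0.0, 250.6203], [0.0, 370.7131, 194.356], [0.0, 0.0, 1.0]], 'k1': -0.1148, 'extrinsics': [[-0.9982, -0.0551, 0.0232, 0.4915], [-0.0499, 0.5549, -0.8304, 0.1573], [0.0329, -0.8301, -0.5566, 0.9485], [0.0, 0.0, 0.0, 1.0]]}
stand []
bed [([249.6, 196.8], 0.77), ([205.9, 200.9], 0.48)]
handle [([260.8, 305.4], 0.91)]
strip_far [([248.9, 183.4], 0.67)]
strip_near [([25
[... 386 characters left out ...]
], 0.64)]
strip_far [([264.1, 182.6], 0.72)]
strip_near [([220.6, 184.3], 0.75), ([357.3, 265.9], 0.68)]
roller_center [([177.9, 194.9], 0.94)]
{'mtx': array([[307.09604856,   0.        , 257.73121203],
       [  0.        , 307.09604856, 193.72920628],
       [  0.        ,   0.        ,   1.        ]]), 'k1': 0.017598905795986088, 'tool_from_camera': array([[-8.48831080e-04, -9.54082550e-01, -2.99542596e-01,
         7.77300232e-02],
       [ 9.99999560e-01, -6.89977874e-04, -6.36086016e-04,
         4.95436623e-04],
       [ 4.00200805e-04, -2.99543004e-01,  9.54082716e-01,
        -1.43865902e-01],
       [ 0.00000000e+00,  0.00000000e+00,  0.00000000e+00,
         1.00000000e+00]])}
0.7
```

View pics/side0.png

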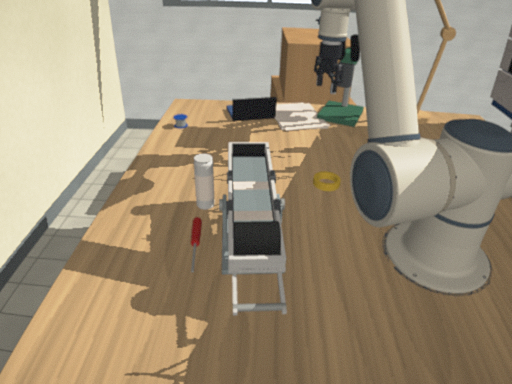

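View pics/top0.png

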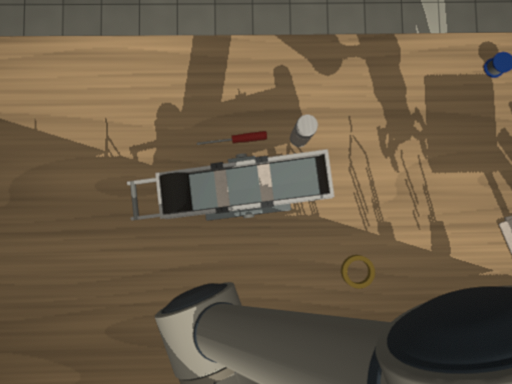

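Side: the handle bar is at about (260,306), the roller (black) at (257,238), and the pale strips are on the bed. Top: the handle is at (134,200), the roller at (177,193), and the strips at about (221,188) and (264,176). Next I'll fit the stand pose and strip positions to these.

```bash
cat > h.py <<'E'
from plant import r, imaging, models
import cv2,numpy as np
from scipy.optimize import least_squares
CM={c:imaging.camera_model(c) for c in("side","top")}
def proj(c,P):
    m=CM[c];p=m["extrinsics"]@np.append(P,1);s=p[:2]/p[2]
    s=s*(1+m["k1"]*(s@s));return m["mtx"][:2,:2]@s+m["mtx"][:2,2]
def world(st,th,b):
    "b: point in board frame at hinge (x,y,z); st=(x,y,yaw)"
    c,s=np.cos(th),np.sin(th);y,z=c*b[1]-s*b[2],s*b[1]+c*b[2]
    C,S=np.cos(st[2]),np.sin(st[2])
    return np.array([st[0]+C*b[0]-S*y,st[1]+S*b[0]+C*y,.12+z])
E
python3 - <<'E'
from h import *
O={"side":{"bed":(249.6,196.8),"handle":(260.8,305.4),"strip_far":(248.9,183.4),"strip_near":(252.5,215.9),"roller_center":(257.8,240.)},
"top":{"bed":(245.3,187.1),"handle":(134.3,200.4),"strip_far":(264.1,182.6),"strip_near":(220.6,184.3),"roller_center":(177.9,194.9)}}
def B(p):return {"bed":(0,0,.016),"handle":(0,.29,0),"strip_far":(0,p[3],.016),"strip_near":(0,p[4],.016),"roller_center":(0,.162,.052)}
def res(p):
    b=B(p);return np.concatenate([proj(c,world(p[:3],-.12,b[n]))-O[c][n] for c in O for n in O[c]])
f=least_squares(res,[.5,0,0.1,-.06,.06],loss="soft_l1",f_scale=1.5)
print(f.x.round(4));print(res(f.x).reshape(-1,2).round(1))
p=f.x
for n,v in B(p).items():print(n,world(p[:3],-.12,v).round(4))
# overlay
for c in O:
    im=cv2.imread(f"pics/{c}0.png")
    pts=[(sx*.058,sy*.21,.046) for sx,sy in((1,1),(1,-1),(-1,-1),(-1,1))]
    P=np.array([proj(c,world(p[:3],-.12,q)) for q in pts])
    x0,y0=(120,130) if c=="top" else(190,130)
    Z=3 if c=="top" else 3
    cr=cv2.resize(im[y0:y0+190,x0:x0+220],None,fx=Z,fy=Z,interpolation=cv2.INTER_CUBIC)
    cv2.polylines(cr,[((P-[x0,y0]+.5)*Z).astype(int)],True,(0,255,0),1)
    for y in(p[3],p[4]):
        Q=np.array([proj(c,world(p[:3],-.12,(a*.045,y+b*.015,.016))) for a,b in((1,1),(1,-1),(-1,-1),(-1,1))])
        cv2.polylines(cr,[((Q-[x0,y0]+.5)*Z).astype(int)],True,(0,0,255),1)
    Q=np.array([proj(c,world(p[:3],-.12,(a*.042,.29,0))) for a in(1,-1)])
    cv2.polylines(cr,[((Q-[x0,y0]+.5)*Z).astype(int)],False,(255,0,0),1)
    cv2.imwrite(f"pics/ov_{c}.png",cr)
E
```

```text
[ 0.4959 -0.0197  0.1235 -0.05    0.061 ]
[[ 1.4  1.6]
 [-0.1  0.3]
 [ 0.8  2. ]
 [ 0.2 -0.1]
 [-1.1 -2.6]
 [-0.5 -2.4]
 [ 1.1  1.2]
 [ 0.7 -0.9]
 [ 0.1  4. ]
 [-1.  -1.3]]
bed [ 0.4957 -0.0178  0.1359]
handle [0.4605 0.266  0.0853]
strip_far [ 0.5018 -0.0671  0.1419]
strip_near [0.4882 0.0423 0.1286]
roller_center [0.4754 0.1461 0.1522]
```

View pics/ov_top.png

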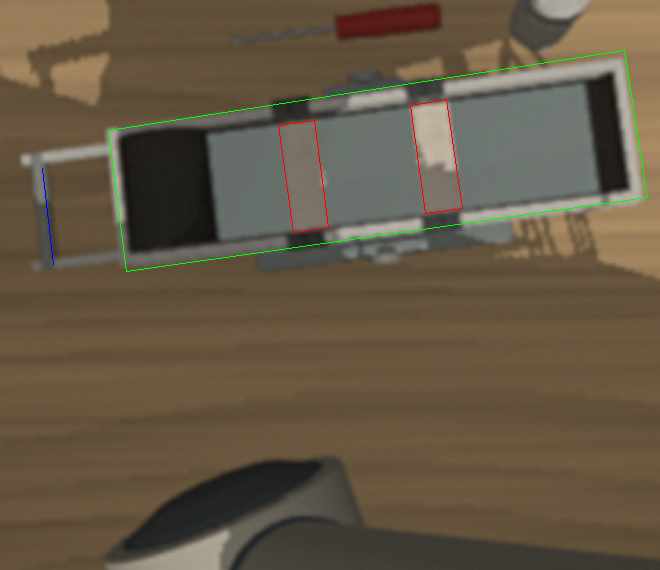

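View pics/ov_side.png

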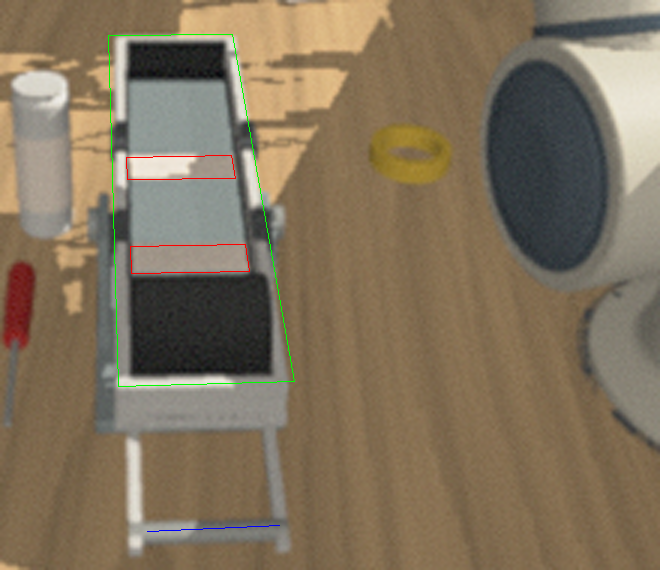

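The fit holds: the board outline and strips line up, with far strip y≈-50 mm and near strip y≈+61 mm. The bar is about 5 mm uncertain. I'll move above the handle and refine it with the wrist camera.

>>> send_rows([
  {"x":0.24,"y":1,"z":0.15,"rz":-0.05,"claw":1},
  {"x":0.24,"y":1,"z":0.15,"rz":-0.05,"claw":1},
  {"x":0.24,"y":1,"z":0.15,"rz":-0.05,"claw":1},
  {"x":0.24,"y":1,"z":0.15,"rz":-0.05,"claw":1},
  {"x":0.24,"y":1,"z":0.15,"rz":-0.05,"claw":1},
  {"x":0.24,"y":1,"z":0.15,"rz":-0.05,"claw":1},
  {"x":0.24,"y":1,"z":0.15,"rz":-0.05,"claw":1},
  {"x":0.24,"y":1,"z":0.15,"rz":-0.05,"claw":1},
  {"x":0.24,"y":1,"z":0.15,"rz":-0.05,"claw":1},
  {"x":0.24,"y":1,"z":0.15,"rz":-0.05,"claw":1},
  {"x":0.24,"y":1,"z":0.15,"rz":-0.05,"claw":1},
  {"x":0.24,"y":1,"z":0.15,"rz":-0.05,"claw":1},
])

```text
invalid input
```

>>> send_rows([
  {"x":0.24,"y":1,"z":-0.12,"rz":-0.05,"claw":1},
  {"x":0.24,"y":1,"z":0,"rz":-0.05,"claw":1},
  {"x":0.24,"y":1,"z":0,"rz":-0.05,"claw":1},
  {"x":0.24,"y":1,"z":0,"rz":-0.05,"claw":1},
  {"x":0.24,"y":1,"z":0,"rz":-0.05,"claw":1},
  {"x":0.24,"y":1,"z":0,"rz":-0.05,"claw":1},
  {"x":0.24,"y":1,"z":0,"rz":-0.05,"claw":1},
  {"x":0.24,"y":1,"z":0,"rz":-0.05,"claw":1},
  {"x":0.24,"y":1,"z":0,"rz":-0.05,"claw":1},
  {"x":0.24,"y":1,"z":0,"rz":-0.05,"claw":1},
  {"x":0.24,"y":1,"z":0,"rz":-0.05,"claw":1},
  {"x":0.24,"y":1,"z":0,"rz":-0.05,"claw":1},
])

```text
invalid input
```

>>> send_rows([
  {"rx":0,"ry":0,"rz":-0.05,"x":0.24,"y":1,"z":0.15,"claw":1},
  {"rx":0,"ry":0,"rz":-0.05,"x":0.24,"y":1,"z":0.15,"claw":1},
  {"rx":0,"ry":0,"rz":-0.05,"x":0.24,"y":1,"z":0.15,"claw":1},
  {"rx":0,"ry":0,"rz":-0.05,"x":0.24,"y":1,"z":0.15,"claw":1},
  {"rx":0,"ry":0,"rz":-0.05,"x":0.24,"y":1,"z":0.15,"claw":1},
  {"rx":0,"ry":0,"rz":-0.05,"x":0.24,"y":1,"z":0.15,"claw":1},
  {"rx":0,"ry":0,"rz":-0.05,"x":0.24,"y":1,"z":0.15,"claw":1},
  {"rx":0,"ry":0,"rz":-0.05,"x":0.24,"y":1,"z":0.15,"claw":1},
  {"rx":0,"ry":0,"rz":-0.05,"x":0.24,"y":1,"z":0.15,"claw":1},
  {"rx":0,"ry":0,"rz":-0.05,"x":0.24,"y":1,"z":0.15,"claw":1},
  {"rx":0,"ry":0,"rz":-0.05,"x":0.24,"y":1,"z":0.15,"claw":1},
  {"rx":0,"ry":0,"rz":-0.05,"x":0.24,"y":1,"z":0.15,"claw":1},
])

```text
time: 1.7
position: [0.3621, -0.1641, 0.2918]
ee_rot: [3.141, -0.001, 0.286]
ft_force: [0.1, -0.8, -0.7]
grip_width: 0.0853
finger_force: 0.0
```

>>> send_rows([
  {"rx":0,"ry":0,"rz":-0.05,"x":0.25,"y":1,"z":0,"claw":1},
  {"rx":0,"ry":0,"rz":-0.05,"x":0.25,"y":1,"z":0,"claw":1},
  {"rx":0,"ry":0,"rz":-0.05,"x":0.25,"y":1,"z":0,"claw":1},
  {"rx":0,"ry":0,"rz":-0.05,"x":0.25,"y":1,"z":0,"claw":1},
  {"rx":0,"ry":0,"rz":-0.05,"x":0.25,"y":1,"z":0,"claw":1},
  {"rx":0,"ry":0,"rz":-0.05,"x":0.25,"y":1,"z":0,"claw":1},
  {"rx":0,"ry":0,"rz":-0.05,"x":0.25,"y":1,"z":0,"claw":1},
  {"rx":0,"ry":0,"rz":-0.05,"x":0.25,"y":1,"z":0,"claw":1},
  {"rx":0,"ry":0,"rz":-0.05,"x":0.25,"y":1,"z":0,"claw":1},
  {"rx":0,"ry":0,"rz":-0.05,"x":0.25,"y":1,"z":0,"claw":1},
  {"rx":0,"ry":0,"rz":-0.05,"x":0.25,"y":1,"z":0,"claw":1},
  {"rx":0,"ry":0,"rz":-0.05,"x":0.25,"y":1,"z":0,"claw":1},
])

```text
time: 2.7
position: [0.4626, 0.2353, 0.2906]
ee_rot: [3.142, 0.0, 0.126]
ft_force: [-0.2, -0.6, -0.3]
grip_width: 0.0852
finger_force: 0.0
```

>>> send_rows([
  {"rx":0,"ry":0,"rz":0,"x":0,"y":0.08,"z":-0.1,"claw":1},
  {"rx":0,"ry":0,"rz":0,"x":0,"y":0.08,"z":-0.2,"claw":1},
  {"rx":0,"ry":0,"rz":0,"x":0,"y":0.08,"z":-0.2,"claw":1},
  {"rx":0,"ry":0,"rz":0,"x":0,"y":0.08,"z":-0.2,"claw":1},
])

```text
time: 3.03
position: [0.4605, 0.2642, 0.2095]
ee_rot: [3.14, 0.005, 0.124]
ft_force: [-0.1, -0.1, 0.3]
grip_width: 0.0856
finger_force: 0.0
```

Run:
```python
from h import *
s=r.get_state();print(s["time"],s["position"],s["ee_rot"],s["joint_positions"].round(3),s["ft_force"])
for c in("wrist","top"):
    im=imaging.capture(c); cv2.imwrite(f"pics/{c}1.png",im[:,:,::-1])
    for n in("handle","roller_center","strip_near","strip_far"):
        print(c,n,[(np.round(d["xy"],1).tolist(),round(d["confidence"],2)) for d in models.landmark_of(c,n)[:2]])
w=cv2.imread("pics/wrist1.png");t=cv2.imread("pics/top1.png")
cv2.imwrite("pics/both1.png",cv2.resize(np.hstack([w,t]),(800,300)))
```

```text
3.0333 [0.4605013 0.2641693 0.2095017] [3.1397019  0.00523031 0.123714  ] [ 0.409  0.389  1.601 -0.     1.157  1.856] [-0.14039054 -0.08560438  0.34536475]
wrist handle [([257.2, 183.2], 0.81)]
wrist roller_center [([425.3, 207.6], 0.64)]
wrist strip_near []
wrist strip_far []
top handle [([136.2, 201.0], 0.68)]
top roller_center [([175.6, 193.0], 0.92)]
top strip_near [([219.8, 184.2], 0.8)]
top strip_far [([263.6, 181.4], 0.97)]
```

View pics/both1.png

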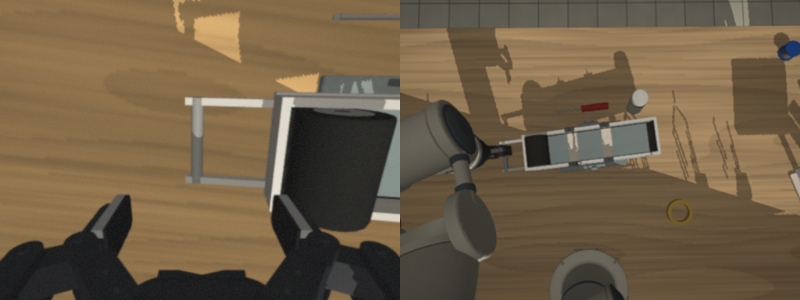

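The wrist view shows the bar upright at about col 252, rows 134–228, square to the gripper. The top view shows the bed unobstructed. Next, the bar position from the wrist ray, and a roller tracker.

```bash
cat >> h.py <<'E'
ST=np.array([.4959,-.0197,.1235]); HB0=None
def wray(px,pos,rot,z):
    from scipy.spatial.transform import Rotation as R
    m=imaging.camera_model("wrist");M=m["mtx"];d=(np.array(px)-M[:2,2])/M[0,0]
    s=d.copy()
    for _ in range(5): s=d/(1+m["k1"]*(s@s))
    T=m["tool_from_camera"];Rw=R.from_euler("xyz",rot).as_matrix()
    o=Rw@T[:3,3]+pos;v=Rw@T[:3,:3]@np.append(s,1)
    return o+v*(z-o[2])/v[2]
def yof(px,th,zb,ref=ST):
    "board y (mm) from top-camera pixel: minimise distance over (x,y) at height zb"
    f=least_squares(lambda q:proj("top",world(ref,th,(q[0],q[1],zb)))-px,[0,0]);return f.x*1e3
E
python3 - <<'E'
from h import *
P=np.array([.4605013,.2641693,.2095017]);Rt=[3.1397019,.00523031,.123714]
g=cv2.imread("pics/wrist1.png").astype(float).mean(2)
for v in(145,160,175,190,205,220):
    print(v,g[v,238:268].astype(int).tolist())
for px in((257.2,183.2),(252,136),(252,181),(252,226)):print(px,wray(px,P,Rt,.0853).round(4))
for n,px,z in(("far",(264.1,182.6),.016),("far",(263.6,181.4),.016),("near",(220.6,184.3),.016),("near",(219.8,184.2),.016),("rol",(177.9,194.9),.052),("rol",(175.6,193),.052)):
    print(n,yof(px,-.12,z).round(1))
E
```

```text
145 [105, 106, 106, 104, 103, 101, 96, 104, 119, 131, 142, 147, 153, 157, 162, 161, 158, 156, 151, 145, 138, 122, 110, 99, 104, 103, 103, 102, 104, 100]
160 [106, 105, 104, 103, 100, 102, 99, 105, 120, 134, 143, 150, 153, 157, 160, 160, 158, 153, 149, 142, 133, 118, 101, 99, 102, 102, 104, 103, 100, 102]
175 [106, 108, 109, 108, 108, 106, 96, 92, 93, 97, 102, 104, 107, 119, 130, 132, 138, 132, 121, 112, 102, 92, 99, 107, 108, 108, 111, 107, 110, 107]
190 [96, 95, 100, 101, 96, 93, 91, 89, 90, 98, 100, 101, 101, 106, 104, 104, 104, 102, 99, 94, 87, 87, 92, 101, 100, 99, 101, 99, 102, 101]
205 [109, 107, 108, 109, 107, 106, 94, 89, 91, 97, 103, 98, 103, 106, 108, 105, 102, 99, 95, 94, 88, 92, 100, 103, 107, 106, 105, 108, 105, 104]
220 [102, 98, 100, 98, 99, 98, 88, 90, 92, 98, 102, 103, 106, 105, 104, 104, 99, 99, 95, 91, 87, 94, 98, 103, 100, 104, 102, 101, 106, 106]
(257.2, 183.2) [0.4634 0.2648 0.0853]
(252, 136) [0.5048 0.2744 0.0853]
(252, 181) [0.4649 0.2697 0.0853]
(252, 226) [0.4211 0.2646 0.0853]
far [ -2.  -47.9]
far [  1.1 -47.1]
near [ 9.9 60. ]
near [10.4 62. ]
rol [ -3.5 159.9]
rol [  1.8 165. ]
```

>>> send_rows([
  {"rx":0,"ry":0,"rz":0,"x":0.005,"y":0.008,"z":-0.09,"claw":1},
  {"rx":0,"ry":0,"rz":0,"x":0.005,"y":0.008,"z":-0.18,"claw":1},
  {"rx":0,"ry":0,"rz":0,"x":0.005,"y":0.008,"z":-0.26,"claw":1},
  {"rx":0,"ry":0,"rz":0,"x":0.005,"y":0.008,"z":-0.32,"claw":1},
  {"rx":0,"ry":0,"rz":0,"x":0.005,"y":0.008,"z":-0.35,"claw":1},
  {"rx":0,"ry":0,"rz":0,"x":0.005,"y":0.008,"z":-0.35,"claw":1},
  {"rx":0,"ry":0,"rz":0,"x":0.005,"y":0.008,"z":-0.35,"claw":1},
])

```text
time: 4.12
position: [0.463, 0.27, 0.0703]
ee_rot: [-3.141, 0.002, 0.125]
ft_force: [-1.5, 7.0, -2.7]
grip_width: 0.0858
finger_force: 0.0
```

>>> send_rows([
  {"rx":0,"ry":0,"rz":0,"x":0,"y":0,"z":-0.007,"claw":0.2},
  {"rx":0,"ry":0,"rz":0,"x":0,"y":0,"z":-0.007,"claw":-0.3},
  {"rx":0,"ry":0,"rz":0,"x":0,"y":0,"z":-0.007,"claw":-1},
  {"rx":0,"ry":0,"rz":0,"x":0,"y":0,"z":-0.007,"claw":-1},
  {"rx":0,"ry":0,"rz":0,"x":0,"y":0,"z":-0.007,"claw":-1},
  {"rx":0,"ry":0,"rz":0,"x":0,"y":0,"z":-0.007,"claw":-1},
  {"rx":0,"ry":0,"rz":0,"x":0,"y":0,"z":-0.007,"claw":-1},
  {"rx":0,"ry":0,"rz":0,"x":0,"y":0,"z":-0.007,"claw":-1},
], squeeze=40)

```text
time: 4.78
position: [0.4636, 0.2695, 0.0687]
ee_rot: [-3.141, -0.0, 0.124]
ft_force: [-2.9, 0.5, 5.4]
grip_width: 0.0126
finger_force: 38.9
```

```bash
cat > look.py <<'E'
import sys
from h import *
def look(z0,th0=-.12,show=True):
    s=r.get_state();z=s["position"][2];th=np.arcsin(np.sin(th0)+(z-z0)/.29)
    im=imaging.capture("top");g=im.astype(float).mean(2)
    # profile along the bed's centre line at roller-top height, mean over x
    ys=np.arange(-190,190,2);xs=np.linspace(-.03,.03,9)
    P=np.array([[proj("top",world(ST,th,(x,y/1e3,.052))) for x in xs] for y in ys],np.float32)
    pr=cv2.remap(g.astype(np.float32),P[...,0],P[...,1],cv2.INTER_LINEAR).mean(1)
    l=[(np.round(yof(d["xy"],th,.052),1).tolist(),round(d["confidence"],2)) for d in models.landmark_of("top","roller_center")[:1]]
    # darkest 72 mm window
    k=np.convolve(pr,np.ones(30)/30,"same");i=k[20:-15].argmin()+20
    dark=ys[pr<55]
    print("t",round(s["time"],2),"z",round(z,4),"th",round(th,4),"lm",l,"blob",ys[i],"dark",(dark.min(),dark.max(),len(dark)) if len(dark) else None,"F",s["ft_force"].round(1),"grip",s["finger_force"],round(s["grip_width"],4))
    return im,pr
if __name__=="__main__":
    im,pr=look(float(sys.argv[1]))
    if len(sys.argv)>2: print(pr.astype(int).tolist()); cv2.imwrite(sys.argv[2],im[:,:,::-1])
E
python3 - <<'E'
from look import *
z0=r.get_state()["position"][2]
im,pr=look(z0);print("z0",z0,r.get_state()["position"]);print(pr.astype(int).tolist())
E
```

```text
t 4.78 z 0.0687 th -0.12 lm [([0.7, 160.6], 0.61)] blob 158 dark (np.int64(-190), np.int64(188), 37) F [-2.9  0.5  5.4] grip 38.92973005771637 0.0126
z0 0.06873606581253107 [0.46361704 0.26952735 0.06874575]
[28, 29, 30, 30, 31, 31, 35, 55, 85, 108, 114, 114, 114, 114, 114, 114, 114, 114, 114, 114, 114, 114, 114, 114, 113, 113, 113, 113, 113, 113, 113, 113, 113, 113, 113, 113, 113, 113, 113, 113, 113, 113, 113, 113, 113, 113, 113, 113, 112, 113, 113, 112, 112, 112, 112, 112, 112, 112, 112, 111, 116, 129, 146, 157, 159, 157, 154, 151, 150, 151, 153, 154, 154, 150, 143, 134, 125, 114, 110, 109, 110, 110, 110, 110, 110, 110, 110, 110, 110, 110, 110, 110, 110, 110, 109, 109, 109, 109, 109, 109, 109, 109, 109, 109, 109, 109, 109, 109, 109, 109, 108, 108, 109, 117, 132, 145, 146, 135, 120, 114, 121, 134, 144, 150, 151, 150, 145, 136, 126, 116, 109, 107, 107, 108, 107, 107, 107, 107, 107, 107, 107, 107, 107, 107, 107, 106, 106, 106, 106, 106, 106, 106, 106, 106, 106, 106, 106, 105, 95, 71, 41, 25, 23, 25, 26, 27, 27, 27, 28, 28, 29, 29, 29, 29, 29, 30, 30, 30, 30, 30, 30, 30, 30, 29, 29, 29, 29, 28, 28, 28]
```

Run:
```python
from h import *
for f in("top0","top1"):
  g=cv2.imread(f"pics/{f}.png").astype(np.float32).mean(2)
  ys=np.arange(-100,110,1);xs=np.linspace(-.035,.035,11)
  P=np.array([[proj("top",world(ST,-.12,(x,y/1e3,.016))) for x in xs] for y in ys],np.float32)
  pr=cv2.remap(g.astype(np.float32),P[...,0],P[...,1],cv2.INTER_LINEAR).mean(1)
  d=np.clip(pr-np.interp(ys,[-100,0,100],[pr[:15].mean(),pr[95:105].mean(),pr[-12:-2].mean()]),0,None)
  for a,b in((-95,-5),(10,100)):
    m=(ys>a)&(ys<b);w=d[m]>d[m].max()*.35;print(f,ys[m][w].min(),ys[m][w].max())
# clips: dark, at wall positions x=+-.053, z~.05
  for x in(-.053,.053):
    q=np.array([[proj("top",world(ST,-.12,(x,y/1e3,.048)))] for y in ys],np.float32)
    c=cv2.remap(g,q[...,0],q[...,1],cv2.INTER_LINEAR)[:,0]
    for a,b in((-95,-5),(10,100)):
      m=(ys>a)&(ys<b);w=c[m]<(c[m].min()+c[m].max())/2;print("  clip",x,ys[m][w].min(),ys[m][w].max())
```

```text
top0 -66 -36
top0 43 75
  clip -0.053 -63 -35
  clip -0.053 44 91
  clip 0.053 -66 -36
  clip 0.053 43 73
top1 -66 -36
top1 44 74
  clip -0.053 -63 -35
  clip -0.053 46 74
  clip 0.053 -66 -36
  clip 0.053 44 73
```

Strips measured at y=-51 (far) and +59 (near), with widths of 30 mm as they should be. I'll lift the board to level first.

>>> send_rows([
  {"rx":0,"ry":0,"rz":0,"x":0,"y":0.002,"z":0.02,"claw":-1},
  {"rx":0,"ry":0,"rz":0,"x":0,"y":0.003,"z":0.04,"claw":-1},
  {"rx":0,"ry":0,"rz":0,"x":0,"y":0.005,"z":0.06,"claw":-1},
  {"rx":0,"ry":0,"rz":0,"x":0,"y":0.005,"z":0.08,"claw":-1},
  {"rx":0,"ry":0,"rz":0,"x":0,"y":0.005,"z":0.087,"claw":-1},
  {"rx":0,"ry":0,"rz":0,"x":0,"y":0.005,"z":0.087,"claw":-1},
  {"rx":0,"ry":0,"rz":0,"x":0,"y":0.005,"z":0.087,"claw":-1},
])

```text
time: 5.47
position: [0.4634, 0.2716, 0.1034]
ee_rot: [-3.141, -0.0, 0.125]
ft_force: [-0.0, 6.0, -4.6]
grip_width: 0.0124
finger_force: 39.3
```

```bash
python3 look.py .0687 pics/top2.png | head -1
python3 - <<'E'
from h import *
# tilt check: board wall outline vs predicted, both thetas, near-end and far-end; wrist bar height not measured
print(r.get_state()["position"],r.get_state()["moment"])
g=cv2.imread("pics/top2.png")
for n in("handle","strip_near","strip_far"):
    print(n,[(np.round(d["xy"],1).tolist(),round(d["confidence"],2),yof(d["xy"],0,.016).round(1)) for d in models.landmark_of("top",n)[:1]])
E
```

```text
t 5.47 z 0.1034 th 0.0 lm [([-4.5, 164.1], 0.71)] blob 158 dark (np.int64(-190), np.int64(188), 40) F [-0.   6.  -4.6] grip 39.29281532764435 0.0124
[0.4634193  0.27161256 0.10321314] [ 0.96899692  0.1405867  -0.16058625]
handle [([129.9, 201.7], 0.57, array([ -2.5, 285.8]))]
strip_near [([222.0, 184.8], 0.61, array([ 7.5, 57.7]))]
strip_far [([264.2, 179.6], 0.92, array([  5.8, -47.2]))]
```

>>> send_rows([
  {"rx":0,"ry":0,"rz":0,"x":0,"y":0,"z":0.02,"claw":-1},
  {"rx":0,"ry":0,"rz":0,"x":0,"y":0,"z":0.029,"claw":-1},
  {"rx":0,"ry":0,"rz":0,"x":0,"y":0,"z":0.029,"claw":-1},
  {"rx":0,"ry":0,"rz":0,"x":0,"y":0,"z":0.029,"claw":-1},
  {"rx":0,"ry":0,"rz":0,"x":0,"y":0,"z":0.029,"claw":-1},
  {"rx":0,"ry":0,"rz":0,"x":0,"y":0,"z":0.029,"claw":-1},
  {"rx":0,"ry":0,"rz":0,"x":0,"y":0,"z":0.029,"claw":-1},
  {"rx":0,"ry":0,"rz":0,"x":0,"y":0,"z":0.029,"claw":-1},
])

```text
time: 6.38
position: [0.4634, 0.2714, 0.1147]
ee_rot: [-3.142, 0.0, 0.125]
ft_force: [-2.0, 4.1, -4.0]
grip_width: 0.0123
finger_force: 39.4
```

```bash
sed -i 's/if len(sys.argv)>2: .*/if len(sys.argv)>2: look(float(sys.argv[1]))/' look.py; python3 look.py .0687 2
```

```text
t 6.38 z 0.1147 th 0.0389 lm [([1.2, 139.9], 0.7)] blob 134 dark (np.int64(-190), np.int64(188), 49) F [-2.   4.1 -4. ] grip 39.3684196472168 0.0123
t 6.48 z 0.1147 th 0.039 lm [([0.6, 127.1], 0.56)] blob 124 dark (np.int64(-190), np.int64(188), 49) F [-2.   4.9 -4.3] grip 39.39125418663025 0.0125
```

>>> send_rows([
  {"rx":0,"ry":0,"rz":0,"x":0,"y":0,"z":0,"claw":-1},
  {"rx":0,"ry":0,"rz":0,"x":0,"y":0,"z":-0.015,"claw":-1},
  {"rx":0,"ry":0,"rz":0,"x":0,"y":0,"z":-0.029,"claw":-1},
  {"rx":0,"ry":0,"rz":0,"x":0,"y":0,"z":-0.029,"claw":-1},
  {"rx":0,"ry":0,"rz":0,"x":0,"y":0,"z":-0.029,"claw":-1},
])

```text
time: 7.0
position: [0.4634, 0.2715, 0.103]
ee_rot: [-3.142, 0.0, 0.125]
ft_force: [-2.3, 5.9, -1.4]
grip_width: 0.012
finger_force: 39.7
```

```bash
python3 look.py .0687 2
```

```text
t 7.0 z 0.103 th -0.0015 lm [([-5.6, 68.1], 0.95)] blob 68 dark (np.int64(-190), np.int64(188), 51) F [-2.3  5.9 -1.4] grip 39.65947866439819 0.012
t 7.1 z 0.1032 th -0.0007 lm [([3.1, 56.5], 0.8)] blob 60 dark (np.int64(-190), np.int64(188), 51) F [-3.2  5.7 -1.2] grip 39.67548608779907 0.0126
```

>>> send_rows([
  {"rx":0,"ry":0,"rz":0,"x":0,"y":0,"z":0.0145,"claw":-1},
  {"rx":0,"ry":0,"rz":0,"x":0,"y":0,"z":0.0145,"claw":-1},
  {"rx":0,"ry":0,"rz":0,"x":0,"y":0,"z":0.0145,"claw":-1},
  {"rx":0,"ry":0,"rz":0,"x":0,"y":0,"z":0.0145,"claw":-1},
  {"rx":0,"ry":0,"rz":0,"x":0,"y":0,"z":0.0145,"claw":-1},
])

```text
time: 7.62
position: [0.4634, 0.2715, 0.1091]
ee_rot: [-3.141, 0.0, 0.125]
ft_force: [-3.9, 5.1, -1.5]
grip_width: 0.0126
finger_force: 39.8
```

```bash
python3 look.py .0687 2
```

```text
t 7.62 z 0.1091 th 0.0196 lm [] blob 34 dark (np.int64(-190), np.int64(188), 51) F [-3.9  5.1 -1.5] grip 39.76218223571777 0.0126
t 7.72 z 0.1091 th 0.0197 lm [([-1.9, 20.0], 0.97)] blob 30 dark (np.int64(-190), np.int64(188), 50) F [-2.8  6.3 -0.9] grip 39.7732937335968 0.0124
```

Run:
```python
s=open("look.py").read()
s=s.replace('''    dark=ys[pr<55]
''','''    q=pr<68;a=b=i
    while a>0 and q[a-1]:a-=1
    while b<len(ys)-1 and q[b+1]:b+=1
    ed=lambda j,k:ys[j]+(68-pr[j])/(pr[k]-pr[j])*(ys[k]-ys[j]) if 0<=k<len(ys) else np.nan
    lo,hi=ed(a,a-1),ed(b,b+1);dark=ys[q]
''').replace('"blob",ys[i],"dark",(dark.min(),dark.max(),len(dark)) if len(dark) else None','"edges",np.round([lo,hi,(lo+hi)/2],1)').replace('"grip",s["finger_force"],round(s["grip_width"],4)','')
open("look.py","w").write(s)
```

>>> send_rows([
  {"rx":0,"ry":0,"rz":0,"x":0,"y":0,"z":0.006,"claw":-1},
  {"rx":0,"ry":0,"rz":0,"x":0,"y":0,"z":0.006,"claw":-1},
  {"rx":0,"ry":0,"rz":0,"x":0,"y":0,"z":0.006,"claw":-1},
  {"rx":0,"ry":0,"rz":0,"x":0,"y":0,"z":0.006,"claw":-1},
])

```text
time: 8.15
position: [0.4634, 0.2715, 0.1115]
ee_rot: [-3.141, 0.0, 0.125]
ft_force: [-2.8, 5.1, -0.0]
grip_width: 0.0124
finger_force: 39.8
```

```bash
python3 look.py .0687 2
```

```text
t 8.15 z 0.1115 th 0.0279 lm [([-2.7, 8.2], 0.57)] edges [-31.9  37.5   2.8] F [-2.8  5.1 -0. ]
t 8.25 z 0.1115 th 0.028 lm [([2.6, -5.5], 0.64)] edges [-39.1  30.4  -4.3] F [-2.8  5.3 -0.4]
```

>>> send_rows([
  {"rx":0,"ry":0,"rz":0,"x":0,"y":0,"z":-0.006,"claw":-1},
  {"rx":0,"ry":0,"rz":0,"x":0,"y":0,"z":-0.02,"claw":-1},
  {"rx":0,"ry":0,"rz":0,"x":0,"y":0,"z":-0.02,"claw":-1},
  {"rx":0,"ry":0,"rz":0,"x":0,"y":0,"z":-0.02,"claw":-1},
])

```text
time: 8.68
position: [0.4634, 0.2715, 0.1034]
ee_rot: [-3.141, 0.0, 0.125]
ft_force: [-2.2, 4.9, 1.1]
grip_width: 0.0126
finger_force: 39.9
```

```bash
python3 look.py .0687 2
```

```text
t 8.68 z 0.1034 th -0.0001 lm [([-8.4, -38.0], 0.84)] edges [-72.3  -1.9 -37.1] F [-2.2  4.9  1.1]
t 8.78 z 0.1035 th 0.0004 lm [([-2.7, -41.9], 0.72)] edges [-76.5  -6.  -41.2] F [-4.7  6.   0.5]
```

>>> send_rows([
  {"rx":0,"ry":0,"rz":0,"x":0,"y":0,"z":0,"claw":-1},
  {"rx":0,"ry":0,"rz":0,"x":0,"y":0,"z":0,"claw":-1},
  {"rx":0,"ry":0,"rz":0,"x":0,"y":0,"z":0,"claw":-1},
  {"rx":0,"ry":0,"rz":0,"x":0,"y":0,"z":0,"claw":-1},
  {"rx":0,"ry":0,"rz":0,"x":0,"y":0,"z":0,"claw":-1},
  {"rx":0,"ry":0,"rz":0,"x":0,"y":0,"z":0,"claw":-1},
])

```text
time: 9.38
position: [0.4635, 0.2715, 0.1036]
ee_rot: [-3.141, -0.0, 0.125]
ft_force: [-3.9, 6.2, 1.3]
grip_width: 0.0128
finger_force: 39.9
```

```bash
python3 look.py .0687 2
python3 - <<'E'
from h import *
im=imaging.capture("top")[:,:,::-1];cr=cv2.resize(im[130:240,120:350],None,fx=3,fy=3)
for y in(-.051,.059):
    Q=np.array([proj("top",world(ST,0,(a*.045,y+b*.015,.016))) for a,b in((1,1),(1,-1),(-1,-1),(-1,1))])
    cv2.polylines(cr,[((Q-[120,130]+.5)*3).astype(int)],True,(0,0,255),1)
cv2.imwrite("pics/top3.png",cr)
E
```

```text
t 9.38 z 0.1036 th 0.0007 lm [([-15.5, -48.9], 0.59)] edges [-82.3 -12.  -47.2] F [-3.9  6.2  1.3]
t 9.48 z 0.1036 th 0.0006 lm [([-7.5, -50.0], 0.96)] edges [-82.3 -12.  -47.2] F [-3.7  5.7  1.2]
```

View pics/top3.png

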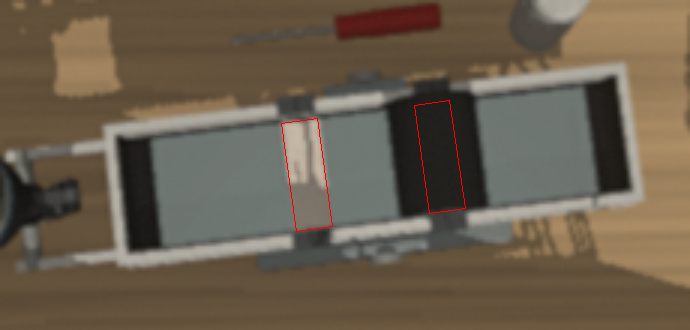

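The roller is at rest centred on the far clips (about -48 against -51). Now hold for 5.5 s.

>>> send_rows([
  {"rx":0,"ry":0,"rz":0,"x":0,"y":0,"z":0,"claw":-1},
  {"rx":0,"ry":0,"rz":0,"x":0,"y":0,"z":0,"claw":-1},
  {"rx":0,"ry":0,"rz":0,"x":0,"y":0,"z":0,"claw":-1},
  {"rx":0,"ry":0,"rz":0,"x":0,"y":0,"z":0,"claw":-1},
  {"rx":0,"ry":0,"rz":0,"x":0,"y":0,"z":0,"claw":-1},
  {"rx":0,"ry":0,"rz":0,"x":0,"y":0,"z":0,"claw":-1},
  {"rx":0,"ry":0,"rz":0,"x":0,"y":0,"z":0,"claw":-1},
  {"rx":0,"ry":0,"rz":0,"x":0,"y":0,"z":0,"claw":-1},
  {"rx":0,"ry":0,"rz":0,"x":0,"y":0,"z":0,"claw":-1},
  {"rx":0,"ry":0,"rz":0,"x":0,"y":0,"z":0,"claw":-1},
  {"rx":0,"ry":0,"rz":0,"x":0,"y":0,"z":0,"claw":-1},
  {"rx":0,"ry":0,"rz":0,"x":0,"y":0,"z":0,"claw":-1},
])

```text
time: 10.63
position: [0.4634, 0.2716, 0.1036]
ee_rot: [-3.141, 0.0, 0.125]
ft_force: [-4.0, 6.0, 1.6]
grip_width: 0.0124
finger_force: 39.9
```

>>> send_rows([
  {"rx":0,"ry":0,"rz":0,"x":0,"y":0,"z":0,"claw":-1},
  {"rx":0,"ry":0,"rz":0,"x":0,"y":0,"z":0,"claw":-1},
  {"rx":0,"ry":0,"rz":0,"x":0,"y":0,"z":0,"claw":-1},
  {"rx":0,"ry":0,"rz":0,"x":0,"y":0,"z":0,"claw":-1},
  {"rx":0,"ry":0,"rz":0,"x":0,"y":0,"z":0,"claw":-1},
  {"rx":0,"ry":0,"rz":0,"x":0,"y":0,"z":0,"claw":-1},
  {"rx":0,"ry":0,"rz":0,"x":0,"y":0,"z":0,"claw":-1},
  {"rx":0,"ry":0,"rz":0,"x":0,"y":0,"z":0,"claw":-1},
  {"rx":0,"ry":0,"rz":0,"x":0,"y":0,"z":0,"claw":-1},
  {"rx":0,"ry":0,"rz":0,"x":0,"y":0,"z":0,"claw":-1},
  {"rx":0,"ry":0,"rz":0,"x":0,"y":0,"z":0,"claw":-1},
  {"rx":0,"ry":0,"rz":0,"x":0,"y":0,"z":0,"claw":-1},
])

```text
time: 11.63
position: [0.4634, 0.2715, 0.1036]
ee_rot: [-3.141, -0.0, 0.125]
ft_force: [-3.9, 5.4, 2.0]
grip_width: 0.0123
finger_force: 39.9
```

>>> send_rows([
  {"rx":0,"ry":0,"rz":0,"x":0,"y":0,"z":0,"claw":-1},
  {"rx":0,"ry":0,"rz":0,"x":0,"y":0,"z":0,"claw":-1},
  {"rx":0,"ry":0,"rz":0,"x":0,"y":0,"z":0,"claw":-1},
  {"rx":0,"ry":0,"rz":0,"x":0,"y":0,"z":0,"claw":-1},
  {"rx":0,"ry":0,"rz":0,"x":0,"y":0,"z":0,"claw":-1},
  {"rx":0,"ry":0,"rz":0,"x":0,"y":0,"z":0,"claw":-1},
  {"rx":0,"ry":0,"rz":0,"x":0,"y":0,"z":0,"claw":-1},
  {"rx":0,"ry":0,"rz":0,"x":0,"y":0,"z":0,"claw":-1},
  {"rx":0,"ry":0,"rz":0,"x":0,"y":0,"z":0,"claw":-1},
  {"rx":0,"ry":0,"rz":0,"x":0,"y":0,"z":0,"claw":-1},
  {"rx":0,"ry":0,"rz":0,"x":0,"y":0,"z":0,"claw":-1},
  {"rx":0,"ry":0,"rz":0,"x":0,"y":0,"z":0,"claw":-1},
])

```text
time: 12.63
position: [0.4635, 0.2715, 0.1036]
ee_rot: [-3.141, -0.0, 0.125]
ft_force: [-4.1, 5.2, 1.8]
grip_width: 0.0123
finger_force: 39.9
```

>>> send_rows([
  {"rx":0,"ry":0,"rz":0,"x":0,"y":0,"z":0,"claw":-1},
  {"rx":0,"ry":0,"rz":0,"x":0,"y":0,"z":0,"claw":-1},
  {"rx":0,"ry":0,"rz":0,"x":0,"y":0,"z":0,"claw":-1},
  {"rx":0,"ry":0,"rz":0,"x":0,"y":0,"z":0,"claw":-1},
  {"rx":0,"ry":0,"rz":0,"x":0,"y":0,"z":0,"claw":-1},
  {"rx":0,"ry":0,"rz":0,"x":0,"y":0,"z":0,"claw":-1},
  {"rx":0,"ry":0,"rz":0,"x":0,"y":0,"z":0,"claw":-1},
  {"rx":0,"ry":0,"rz":0,"x":0,"y":0,"z":0,"claw":-1},
  {"rx":0,"ry":0,"rz":0,"x":0,"y":0,"z":0,"claw":-1},
  {"rx":0,"ry":0,"rz":0,"x":0,"y":0,"z":0,"claw":-1},
  {"rx":0,"ry":0,"rz":0,"x":0,"y":0,"z":0,"claw":-1},
  {"rx":0,"ry":0,"rz":0,"x":0,"y":0,"z":0,"claw":-1},
])

```text
time: 13.63
position: [0.4634, 0.2715, 0.1036]
ee_rot: [-3.141, 0.0, 0.125]
ft_force: [-2.9, 6.5, 1.4]
grip_width: 0.0125
finger_force: 39.9
```

>>> send_rows([
  {"rx":0,"ry":0,"rz":0,"x":0,"y":0,"z":0,"claw":-1},
  {"rx":0,"ry":0,"rz":0,"x":0,"y":0,"z":0,"claw":-1},
  {"rx":0,"ry":0,"rz":0,"x":0,"y":0,"z":0,"claw":-1},
  {"rx":0,"ry":0,"rz":0,"x":0,"y":0,"z":0,"claw":-1},
  {"rx":0,"ry":0,"rz":0,"x":0,"y":0,"z":0,"claw":-1},
  {"rx":0,"ry":0,"rz":0,"x":0,"y":0,"z":0,"claw":-1},
  {"rx":0,"ry":0,"rz":0,"x":0,"y":0,"z":0,"claw":-1},
  {"rx":0,"ry":0,"rz":0,"x":0,"y":0,"z":0,"claw":-1},
  {"rx":0,"ry":0,"rz":0,"x":0,"y":0,"z":0,"claw":-1},
  {"rx":0,"ry":0,"rz":0,"x":0,"y":0,"z":0,"claw":-1},
  {"rx":0,"ry":0,"rz":0,"x":0,"y":0,"z":0,"claw":-1},
  {"rx":0,"ry":0,"rz":0,"x":0,"y":0,"z":0,"claw":-1},
])

```text
time: 14.63
position: [0.4634, 0.2715, 0.1036]
ee_rot: [-3.141, 0.0, 0.125]
ft_force: [-3.9, 4.8, 1.8]
grip_width: 0.0126
finger_force: 39.9
```

>>> send_rows([
  {"rx":0,"ry":0,"rz":0,"x":0,"y":0,"z":0,"claw":-1},
  {"rx":0,"ry":0,"rz":0,"x":0,"y":0,"z":0,"claw":-1},
  {"rx":0,"ry":0,"rz":0,"x":0,"y":0,"z":0,"claw":-1},
  {"rx":0,"ry":0,"rz":0,"x":0,"y":0,"z":0,"claw":-1},
  {"rx":0,"ry":0,"rz":0,"x":0,"y":0,"z":0,"claw":-1},
  {"rx":0,"ry":0,"rz":0,"x":0,"y":0,"z":0,"claw":-1},
])

```text
time: 15.13
position: [0.4634, 0.2715, 0.1036]
ee_rot: [-3.141, -0.0, 0.125]
ft_force: [-3.2, 5.1, 1.5]
grip_width: 0.0121
finger_force: 39.9
```

```bash
python3 look.py .0687
```

```text
t 15.13 z 0.1036 th 0.0006 lm [([-9.8, -47.6], 0.85)] edges [-82.3 -12.  -47.2] F [-3.2  5.1  1.5]
```

>>> send_rows([
  {"rx":0,"ry":0,"rz":0,"x":0,"y":0,"z":-0.02,"claw":-1},
  {"rx":0,"ry":0,"rz":0,"x":0,"y":0,"z":-0.029,"claw":-1},
  {"rx":0,"ry":0,"rz":0,"x":0,"y":0,"z":-0.029,"claw":-1},
  {"rx":0,"ry":0,"rz":0,"x":0,"y":0,"z":-0.029,"claw":-1},
  {"rx":0,"ry":0,"rz":0,"x":0,"y":0,"z":-0.029,"claw":-1},
  {"rx":0,"ry":0,"rz":0,"x":0,"y":0,"z":-0.029,"claw":-1},
])

```text
time: 15.73
position: [0.4635, 0.2712, 0.0921]
ee_rot: [3.141, 0.0, 0.125]
ft_force: [-3.1, 1.5, 1.3]
grip_width: 0.0124
finger_force: 40.0
```

```bash
python3 look.py .0687 2
```

```text
t 15.73 z 0.0921 th -0.0392 lm [([-4.6, -25.7], 0.97)] edges [-59.2   9.9 -24.7] F [-3.1  1.5  1.3]
t 15.83 z 0.092 th -0.0393 lm [([-11.0, -16.9], 0.89)] edges [-49.2  20.  -14.6] F [-3.3  0.1  1.2]
```

>>> send_rows([
  {"rx":0,"ry":0,"rz":0,"x":0,"y":0,"z":0.02,"claw":-1},
  {"rx":0,"ry":0,"rz":0,"x":0,"y":0,"z":0.035,"claw":-1},
  {"rx":0,"ry":0,"rz":0,"x":0,"y":0,"z":0.035,"claw":-1},
  {"rx":0,"ry":0,"rz":0,"x":0,"y":0,"z":0.035,"claw":-1},
])

```text
time: 16.27
position: [0.4635, 0.2716, 0.1068]
ee_rot: [-3.141, -0.0, 0.125]
ft_force: [-3.0, 2.7, -1.0]
grip_width: 0.0123
finger_force: 39.8
```

```bash
python3 look.py .0687 2
```

```text
t 16.27 z 0.1068 th 0.0116 lm [([-16.4, 3.7], 0.67)] edges [ 2.3 72.6 37.4] F [-3.   2.7 -1. ]
t 16.37 z 0.1065 th 0.0106 lm [([-2.5, 41.6], 0.88)] edges [10.  80.1 45. ] F [-4.5  3.5 -0.6]
```

>>> send_rows([
  {"rx":0,"ry":0,"rz":0,"x":0,"y":0,"z":0,"claw":-1},
  {"rx":0,"ry":0,"rz":0,"x":0,"y":0,"z":0,"claw":-1},
  {"rx":0,"ry":0,"rz":0,"x":0,"y":0,"z":-0.003,"claw":-1},
  {"rx":0,"ry":0,"rz":0,"x":0,"y":0,"z":-0.007,"claw":-1},
])

```text
time: 16.8
position: [0.4635, 0.2716, 0.1036]
ee_rot: [-3.141, -0.0, 0.125]
ft_force: [-3.0, 3.1, -1.4]
grip_width: 0.0124
finger_force: 39.7
```

```bash
python3 look.py .0687 2
```

```text
t 16.8 z 0.1036 th 0.0005 lm [([-4.7, 60.7], 0.65)] edges [24.7 95.2 59.9] F [-3.   3.1 -1.4]
t 16.9 z 0.1033 th -0.0002 lm [([-8.3, 58.5], 0.93)] edges [25.3 95.8 60.5] F [-3.3  3.7 -1.9]
```

At rest at about 60 against the target 59. Hold for 6 s and check.

>>> send_rows([
  {"rx":0,"ry":0,"rz":0,"x":0,"y":0,"z":0,"claw":-1},
  {"rx":0,"ry":0,"rz":0,"x":0,"y":0,"z":0,"claw":-1},
  {"rx":0,"ry":0,"rz":0,"x":0,"y":0,"z":0,"claw":-1},
  {"rx":0,"ry":0,"rz":0,"x":0,"y":0,"z":0,"claw":-1},
  {"rx":0,"ry":0,"rz":0,"x":0,"y":0,"z":0,"claw":-1},
  {"rx":0,"ry":0,"rz":0,"x":0,"y":0,"z":0,"claw":-1},
  {"rx":0,"ry":0,"rz":0,"x":0,"y":0,"z":0,"claw":-1},
  {"rx":0,"ry":0,"rz":0,"x":0,"y":0,"z":0,"claw":-1},
  {"rx":0,"ry":0,"rz":0,"x":0,"y":0,"z":0,"claw":-1},
  {"rx":0,"ry":0,"rz":0,"x":0,"y":0,"z":0,"claw":-1},
  {"rx":0,"ry":0,"rz":0,"x":0,"y":0,"z":0,"claw":-1},
  {"rx":0,"ry":0,"rz":0,"x":0,"y":0,"z":0,"claw":-1},
])

```text
time: 18.0
position: [0.4634, 0.2715, 0.1035]
ee_rot: [-3.141, 0.0, 0.125]
ft_force: [-3.6, 3.3, -1.9]
grip_width: 0.0123
finger_force: 39.7
```

```bash
python3 look.py .0687
```

```text
t 18.0 z 0.1035 th 0.0002 lm [([-7.7, 56.1], 0.71)] edges [25.4 95.9 60.6] F [-3.6  3.3 -1.9]
```

>>> send_rows([
  {"rx":0,"ry":0,"rz":0,"x":0,"y":0,"z":0,"claw":-1},
  {"rx":0,"ry":0,"rz":0,"x":0,"y":0,"z":0,"claw":-1},
  {"rx":0,"ry":0,"rz":0,"x":0,"y":0,"z":0,"claw":-1},
  {"rx":0,"ry":0,"rz":0,"x":0,"y":0,"z":0,"claw":-1},
  {"rx":0,"ry":0,"rz":0,"x":0,"y":0,"z":0,"claw":-1},
  {"rx":0,"ry":0,"rz":0,"x":0,"y":0,"z":0,"claw":-1},
  {"rx":0,"ry":0,"rz":0,"x":0,"y":0,"z":0,"claw":-1},
  {"rx":0,"ry":0,"rz":0,"x":0,"y":0,"z":0,"claw":-1},
  {"rx":0,"ry":0,"rz":0,"x":0,"y":0,"z":0,"claw":-1},
  {"rx":0,"ry":0,"rz":0,"x":0,"y":0,"z":0,"claw":-1},
  {"rx":0,"ry":0,"rz":0,"x":0,"y":0,"z":0,"claw":-1},
  {"rx":0,"ry":0,"rz":0,"x":0,"y":0,"z":0,"claw":-1},
])

```text
time: 19.1
position: [0.4634, 0.2716, 0.1035]
ee_rot: [-3.141, 0.0, 0.125]
ft_force: [-3.5, 3.2, -1.4]
grip_width: 0.0123
finger_force: 39.7
```

>>> send_rows([
  {"rx":0,"ry":0,"rz":0,"x":0,"y":0,"z":0,"claw":-1},
  {"rx":0,"ry":0,"rz":0,"x":0,"y":0,"z":0,"claw":-1},
  {"rx":0,"ry":0,"rz":0,"x":0,"y":0,"z":0,"claw":-1},
  {"rx":0,"ry":0,"rz":0,"x":0,"y":0,"z":0,"claw":-1},
  {"rx":0,"ry":0,"rz":0,"x":0,"y":0,"z":0,"claw":-1},
  {"rx":0,"ry":0,"rz":0,"x":0,"y":0,"z":0,"claw":-1},
  {"rx":0,"ry":0,"rz":0,"x":0,"y":0,"z":0,"claw":-1},
  {"rx":0,"ry":0,"rz":0,"x":0,"y":0,"z":0,"claw":-1},
  {"rx":0,"ry":0,"rz":0,"x":0,"y":0,"z":0,"claw":-1},
  {"rx":0,"ry":0,"rz":0,"x":0,"y":0,"z":0,"claw":-1},
  {"rx":0,"ry":0,"rz":0,"x":0,"y":0,"z":0,"claw":-1},
  {"rx":0,"ry":0,"rz":0,"x":0,"y":0,"z":0,"claw":-1},
])

```text
time: 20.1
position: [0.4634, 0.2716, 0.1035]
ee_rot: [-3.141, 0.0, 0.125]
ft_force: [-4.1, 3.8, -1.3]
grip_width: 0.0124
finger_force: 39.7
```

>>> send_rows([
  {"rx":0,"ry":0,"rz":0,"x":0,"y":0,"z":0,"claw":-1},
  {"rx":0,"ry":0,"rz":0,"x":0,"y":0,"z":0,"claw":-1},
  {"rx":0,"ry":0,"rz":0,"x":0,"y":0,"z":0,"claw":-1},
  {"rx":0,"ry":0,"rz":0,"x":0,"y":0,"z":0,"claw":-1},
  {"rx":0,"ry":0,"rz":0,"x":0,"y":0,"z":0,"claw":-1},
  {"rx":0,"ry":0,"rz":0,"x":0,"y":0,"z":0,"claw":-1},
  {"rx":0,"ry":0,"rz":0,"x":0,"y":0,"z":0,"claw":-1},
  {"rx":0,"ry":0,"rz":0,"x":0,"y":0,"z":0,"claw":-1},
  {"rx":0,"ry":0,"rz":0,"x":0,"y":0,"z":0,"claw":-1},
  {"rx":0,"ry":0,"rz":0,"x":0,"y":0,"z":0,"claw":-1},
  {"rx":0,"ry":0,"rz":0,"x":0,"y":0,"z":0,"claw":-1},
  {"rx":0,"ry":0,"rz":0,"x":0,"y":0,"z":0,"claw":-1},
])

```text
time: 21.1
position: [0.4634, 0.2716, 0.1035]
ee_rot: [-3.141, 0.0, 0.125]
ft_force: [-3.2, 3.8, -1.2]
grip_width: 0.0124
finger_force: 39.7
```

>>> send_rows([
  {"rx":0,"ry":0,"rz":0,"x":0,"y":0,"z":0,"claw":-1},
  {"rx":0,"ry":0,"rz":0,"x":0,"y":0,"z":0,"claw":-1},
  {"rx":0,"ry":0,"rz":0,"x":0,"y":0,"z":0,"claw":-1},
  {"rx":0,"ry":0,"rz":0,"x":0,"y":0,"z":0,"claw":-1},
  {"rx":0,"ry":0,"rz":0,"x":0,"y":0,"z":0,"claw":-1},
  {"rx":0,"ry":0,"rz":0,"x":0,"y":0,"z":0,"claw":-1},
  {"rx":0,"ry":0,"rz":0,"x":0,"y":0,"z":0,"claw":-1},
  {"rx":0,"ry":0,"rz":0,"x":0,"y":0,"z":0,"claw":-1},
  {"rx":0,"ry":0,"rz":0,"x":0,"y":0,"z":0,"claw":-1},
  {"rx":0,"ry":0,"rz":0,"x":0,"y":0,"z":0,"claw":-1},
  {"rx":0,"ry":0,"rz":0,"x":0,"y":0,"z":0,"claw":-1},
  {"rx":0,"ry":0,"rz":0,"x":0,"y":0,"z":0,"claw":-1},
])

```text
time: 22.1
position: [0.4634, 0.2715, 0.1035]
ee_rot: [-3.141, 0.0, 0.125]
ft_force: [-4.5, 2.8, -1.8]
grip_width: 0.0124
finger_force: 39.7
```

>>> send_rows([
  {"rx":0,"ry":0,"rz":0,"x":0,"y":0,"z":0,"claw":-1},
  {"rx":0,"ry":0,"rz":0,"x":0,"y":0,"z":0,"claw":-1},
  {"rx":0,"ry":0,"rz":0,"x":0,"y":0,"z":0,"claw":-1},
  {"rx":0,"ry":0,"rz":0,"x":0,"y":0,"z":0,"claw":-1},
  {"rx":0,"ry":0,"rz":0,"x":0,"y":0,"z":0,"claw":-1},
  {"rx":0,"ry":0,"rz":0,"x":0,"y":0,"z":0,"claw":-1},
  {"rx":0,"ry":0,"rz":0,"x":0,"y":0,"z":0,"claw":-1},
  {"rx":0,"ry":0,"rz":0,"x":0,"y":0,"z":0,"claw":-1},
  {"rx":0,"ry":0,"rz":0,"x":0,"y":0,"z":0,"claw":-1},
  {"rx":0,"ry":0,"rz":0,"x":0,"y":0,"z":0,"claw":-1},
  {"rx":0,"ry":0,"rz":0,"x":0,"y":0,"z":0,"claw":-1},
  {"rx":0,"ry":0,"rz":0,"x":0,"y":0,"z":0,"claw":-1},
])

```text
time: 23.1
position: [0.4635, 0.2716, 0.1035]
ee_rot: [-3.141, -0.0, 0.125]
ft_force: [-3.9, 3.6, -1.3]
grip_width: 0.0124
finger_force: 39.7
```

```bash
python3 look.py .0687
python3 - <<'E'
from h import *
im=imaging.capture("top")[:,:,::-1];cv2.imwrite("pics/top4.png",cv2.resize(im[120:240,110:350],None,fx=3,fy=3))
E
```

```text
t 23.1 z 0.1035 th 0.0002 lm [([-3.0, 57.1], 0.71)] edges [25.4 95.9 60.6] F [-3.9  3.6 -1.3]
```

View pics/top4.png

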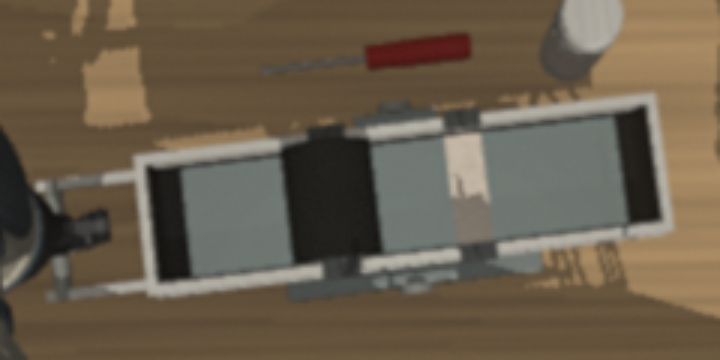

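The roller sits centred between the near clips (about col 333), at rest for 6 s, with the board level and the handle held.

```bash
python3 -c "
from plant import r
print(r.sign_off())"
```

```text
the job is handed in; nothing more can be done
None
```

I pressed the far strip, then the near strip, each with the roller at rest for more than 5 s, and handed the job in at about 23 s with the board level, the roller resting on the near strip and the handle still held.

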